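# Stand the gas cylinder up in its bay and close the gate

## Task

Bring the lying gas cylinder to the steel bay, butt its flat foot against the bay's back plate, and lift its valve end so that it tips up and stands upright in the bay, valve up, its foot never lifted clear of the bench. When it stands by itself, slide the gate sleeve along its rod across the front of the cylinder until it clicks past the sprung ball and is fully home. Let go of everything, and do not shift or knock over any of the other things on the bench.

Things in the scene. Friction and masses are not known exactly. Their poses are not given: they have to be found in the camera images.
- cylinder: the gas cylinder to raise: plain aluminium, 64 mm across, 217 mm long with its valve, 0.3 to 0.5 kg, lying at the start, free to roll. x axis = long axis, from flat foot to valve; origin on the axis, 115 mm from the foot (32 mm above the bench when lying). The 64 mm wall runs from the foot to 150 mm, a shoulder narrows to a 16 mm stem at 174 mm, which ends in a dark ball knob, 30 mm across
- foot (a point): centre of the cylinder's flat foot face (115 mm behind its origin); axes as the cylinder's
- valve (a point): centre of the cylinder's 30 mm ball knob, on its axis, 202 mm from the foot: the place to grip. Gripped crosswise from above, the ball turns between the finger pads as it is lifted, so the fingers may keep pointing down
- stop (a point): bench-level middle of the inner face of the back plate of the fixed bay (plate 110 wide, 110 tall, 6 mm thick). The bay opens towards this frame's -y; x along the plate, z up. Two cheeks, 60 mm tall, 4 mm thick, inner faces at x = -40 and +40 mm, reach 62 mm out from the plate, then flare outwards to 75 mm. The bay's floor is the bench itself
- rod (a point): middle of the fixed round rod (14 mm) that carries the gate sleeve: 75 mm above the bench, 79 mm out from the back plate, at x = -142 mm, y = -79 mm in the bay's frame; axes as stop, the rod runs along x for 150 mm. Posts 12 x 22 mm (x, y), 84 mm tall, hold its ends at x = -66 and -219 mm of the bay's frame
- gate (a joint): travel of the gate sleeve along its rod (m), growing as it closes towards the bay (the bay's +x). 0 = fully back; from 0.082 to 0.088 the sprung ball resists with up to 8 N, past 0.088 it urges the sleeve on; 0.0955 = end stop, clicked home and held by the ball. Otherwise it slides lightly (under 1 N)
- gate_tab (a point): grip point, 113 mm above the bench, in the sleeve's upright square tab, 14 x 14 mm, sides along the bay's x and y, top at 129 mm. The tab stands on the sleeve, a block 40 mm long, 28 mm square, top at 88 mm; it is at x = -190 mm + gate, y = -79 mm in the bay's frame. A 10 mm round arm, 95 mm above the bench, reaches 120 mm from the tab in the closing direction
- white_bottle: bystander, to be left alone: white plastic bottle, 66 mm across, 145 mm tall; origin at the middle of its underside, z up
- black_bottle: bystander, to be left alone: black plastic bottle, 58 mm across, 115 mm tall; origin at the middle of its underside, z up
- beaker: bystander, to be left alone: glass beaker, 70 mm across, 95 mm tall; origin at the middle of its underside, z up
- stub_cylinder: bystander, to be left alone: short stubby gas cylinder standing upright, 68 mm across, 125 mm tall; not the one to be raised; origin at the middle of its underside, z up
- jar: bystander, to be left alone: small amber jar, 48 mm across, 60 mm tall; origin at the middle of its underside, z up
- tip_box: bystander, to be left alone: pipette-tip box, 120 x 80 mm (its x, y), 64 mm tall; origin at the middle of its underside, z up
- tube_rack: bystander, to be left alone: clear rack of capped test tubes, 190 x 62 mm (its x, y), 134 mm tall; origin at the middle of its underside, z up
There are look-alikes about, which are no part of the job. What is shaped like the cylinder but orange is not meant.

How it is judged:
On the way, in this order (a step that is already met when the one before it is completed fails the run):
1. the cylinder, still well off upright, has its foot butted against the bay's back plate (touching it, or lying with the foot centre within 20 mm of it) (angle between cylinder's own x axis and vertical above 0.6 rad and y of foot in the frame of stop above -0.045 m and x of foot in the frame of stop between -0.02 and 0.02 m and (contact force between cylinder and bay above 0.5 N or (angle between cylinder's own x axis and vertical above 1.1 rad and y of foot in the frame of stop above -0.02 m))), for 0.1 s.
2. the cylinder stands upright in the bay, with the gate not yet closed (angle between cylinder's own x axis and vertical below 0.07 rad and height (world z) of foot below 0.005 m and x of foot in the frame of stop between -0.012 and 0.012 m and y of foot in the frame of stop above -0.044 m and value of joint gate below 0.088 m), for 0.2 s.
3. the gate has clicked home in front of the standing cylinder (angle between cylinder's own x axis and vertical below 0.07 rad and height (world z) of foot below 0.005 m and x of foot in the frame of stop between -0.012 and 0.012 m and y of foot in the frame of stop above -0.044 m and value of joint gate above 0.092 m), for 0.2 s.
At the end, for the whole second after the job is handed in: The cylinder stands at rest, valve up, within 4 degrees of upright, its foot on the bench in the bay: foot centre within 12 mm of the bay's middle and at most 44 mm out from the back plate; the gate is past the sprung ball, joint above 0.092 m (all of step 3 and linear speed of cylinder below 0.02 m/s); the robot touches nothing.
It fails at once if the cylinder's foot is lifted clear of the bench (foot centre more than 55 mm up) (height (world z) of foot above 0.055 m).
It fails at once if a bystander (white bottle, black bottle, beaker, stub cylinder) is shifted more than 20 mm or tipped (distance of any of white_bottle, black_bottle, beaker, stub_cylinder from where it was at the start of the episode above 0.02 m or angle between any of white_bottle, black_bottle, beaker, stub_cylinder's own z axis and vertical above 0.3 rad).
It fails at once if a bystander (jar, tip box, tube rack) is shifted more than 20 mm or tipped (distance of any of jar, tip_box, tube_rack from where it was at the start of the episode above 0.02 m or angle between any of jar, tip_box, tube_rack's own z axis and vertical above 0.3 rad).
It also fails if it takes over 72 s, if anything falls off the work surface, if the arm or the gripper's body presses on something with over 40 N, if the wrist force passes 120 N, or if a joint passes its speed limit or range.

## Robot

A 7-joint arm with a two-finger parallel gripper is mounted at the origin on the work surface. World frame = base frame: x ahead of the robot, y to its left, z up, the work surface at z = 0. Lengths are in m, angles in rad, forces in N, time in s.
With the tool pointing down it reaches from about 0.4 to 0.875 m from the base axis. Payload 6.5 kg.
Tool frame: the origin (TCP) lies between the finger pads; the fingertips stand 8 mm ahead of it and the grasp point (between the pads) lies 11 mm behind it; z points along the fingers, y is the direction in which the jaws open and shut (so a half turn about z gives the same grasp; the last joint's range is limited). The gripper opens to 88 mm and grips with 3 to 60 N. Pads are 18 mm wide; open, the fingers measure 123 mm over their backs; the gripper's body (75 mm by 187 mm) begins 45 mm behind the grasp point.
Start: joints at [-1.331, 0.536, -0.004, 1.538, 0.003, 1.067, -0.071], TCP at [0.196, 0.62, 0.214] pointing down, gripper open.
Joint ranges: [-2.7, 2.7], [-0.37, 2.16], [-1.27, 1.26], [0.24, 2.4], [-1.31, 4.45], [0.19, 1.91], [-2.76, 2.76]. Speed limits (rad/s): [2.39, 2.39, 3.14, 3.14, 3.14, 3.14, 3.14].

## Interface

Orientations are given as a 3x3 rotation matrix whose columns are the frame's x, y, z axes.
In Python, from bench import telemetry, capture, camera_params, workorder gives the robot as it stands.
- The arm moves only by the tool arm_command, never from a script. Its argument "motion" is a list of rows, each a list of 3 entries, a list of its own where there are three numbers: the shift along the tool's x, y, z in m, then the turn, a rotation vector about the tool's x, y, z in rad, then the finger opening in m, from 0 to 0.0881. A call has 1 to 20 rows; each row is the pose to reach, as a shift and turn from the pose commanded when the call began, along the tool's axes at that moment; what a row does not reach only later rows make up. A row lasts 1/8 s, in which the tool goes at most 62.5 mm and 10.7 degrees, less where a joint would pass 70% of its speed; a pose out of reach is approached as far as the arm can. A call with a gripper value outside its range is refused whole. The fingers move at their own pace and stop on an object; "newtons" is the grip in N (left out, the last holds). Time passes only in rows, so rows that repeat a pose let the fingers close. It gives the time, the measured TCP pose, the force and the opening at its end, in the units of the state.
- telemetry.read_state(): the state, without advancing time (a new reading comes with each control period).
- capture(name): name is "scene" or "side" or "wrist"; returns the picture (480x640x3 uint8, red, green, blue); there is no depth.
- camera_params(name): a dict with "fx", "fy", "cx", "cy" (pixels), "T" (4x4, takes a point from camera to world coordinates). Camera axes: x right, y up, looking along -z (the intrinsics and any distortion apply to the point x, -y, -z); pixel columns grow to the right and rows downward; lengths in m; the calibration is good to about 2 mm. A picture is of the moment at which its call begins: read the wrist's pose just before it. camera_params takes no time and is no camera call; for the wrist camera it gives the pose at the moment of the call.
- workorder.hand_in(): hands the job in, once; it reports no verdict.
The state is a dict: "clock": time; "qpos": joint angles; "qvel": joint speeds; "joint_torque": joint torques, N m; "position": TCP position; "eef_rot": TCP orientation; "wrist_force": force on the tool from outside, world axes, zero at the start; "moment": the same for the moment, N m; "gripper_width": opening from 0.0 (shut) to 1.0 (fully open).
Only numpy, scipy, OpenCV 4.12 (cv2) and the standard library are available. Lean on these libraries where they do the work, as an engineer would, in place of code of your own. Each camera call takes 0.05 s, during which the arm holds its last target. There are 200 camera calls.

## Working session

There is one attempt and no reset: what is moved stays moved. The work goes in short steps, Python scripts to look and compute and a tool call to move; the robot and the scene stay as the last step left them, time stands still between calls to the robot, and variables do not carry over. Pictures are saved under pics/ and viewed, about 8 in all and at most 12, crops included, and the job is handed in when it is done.

Besides the shell and the picture viewer there is one more tool, called after "Emit:" in YAML: its name, and indented under it one key for each argument. arm_command: Moves the arm, as the interface text tells. Its arguments: {"type":"object","properties":{"motion":{"type":"array"},"newtons":{"type":"number"}},"required":["motion"]}

```bash
mkdir -p pics; ls; python3 - <<'E'
from bench import telemetry, capture, camera_params
import cv2,numpy as np
np.set_printoptions(precision=4,suppress=True)
s=telemetry.read_state();print(s)
for n in ["scene","side"]:
    cv2.imwrite(f"pics/{n}0.png",capture(n)[:,:,::-1]);print(n,camera_params(n))
print(camera_params("wrist"))
E
```

```text
pics
{'clock': 0.0, 'qpos': array([-1.3312,  0.5372, -0.0044,  1.5388,  0.0026,  1.0674, -0.0712]), 'qvel': array([-0.0004,  0.0005,  0.0005, -0.001 ,  0.    ,  0.0005,  0.0012]), 'joint_torque': array([  0.0002, -57.0959,   0.9907, -25.1603,  -0.0564,   0.0177,
         0.0001]), 'position': array([0.1955, 0.6192, 0.213 ]), 'eef_rot': array([[-0.9536,  0.301 , -0.0004],
       [ 0.301 ,  0.9536, -0.0017],
       [-0.0001, -0.0017, -1.    ]]), 'wrist_force': array([0.5051, 0.1686, 0.4069]), 'moment': array([0.0259, 0.0223, 0.0209]), 'gripper_width': 0.9973859331544999}
scene {'fx': 433.5149771406136, 'fy': 433.5149771406136, 'cx': 316.49395071915274, 'cy': 236.70634076166337, 'T': array([[ 0.2353, -0.6596,  0.7138,  1.2926],
       [ 0.9717,  0.1741, -0.1594, -0.1588],
       [-0.0191,  0.7311,  0.682 ,  0.7833],
       [ 0.    ,  0.    ,  0.    ,  1.    ]])}
side {'fx': 471.2963943969182, 'fy': 471.2963943969182, 'cx': 317.00920304055774, 'cy': 243.72116405529752, 'T': array([[ 0.9976,  0.0545, -0.0423,  0.522 ],
       [-0.0683,  0.696 , -0.7148, -0.7176],
       [-0.0095,  0.716 ,  0.698 ,  0.7714],
       [ 0.    ,  0.    ,  0.    ,  1.    ]])}
{'fx': 420.1591850797119, 'fy': 420.1591850797119, 'cx': 321.75733674545364, 'cy': 247.74489117476804, 'T': array([[ 0.3015, -0.9054, -0.2989,  0.1181],
       [ 0.9535,  0.2858,  0.096 ,  0.6435],
       [-0.0015, -0.3139,  0.9494,  0.384 ],
       [ 0.    ,  0.    ,  0.    ,  1.    ]])}
```

View pics/scene0.png

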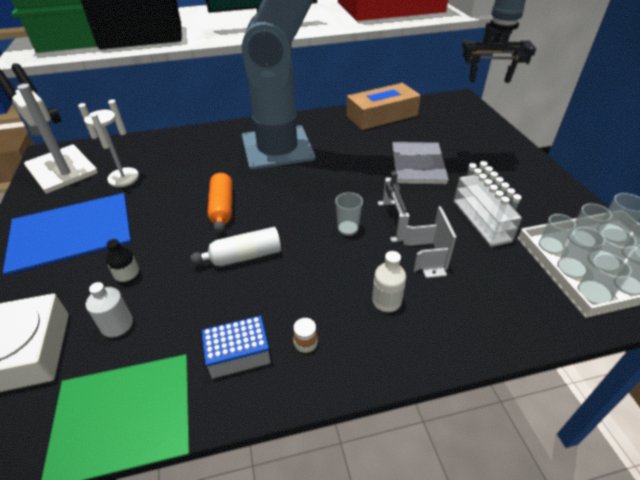

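View pics/side0.png

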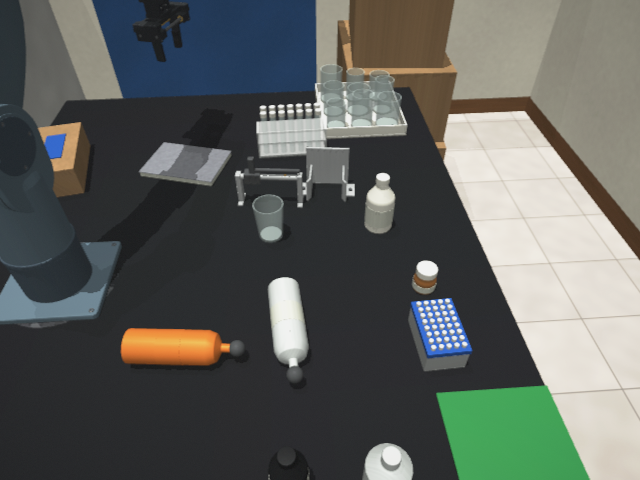

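Candidates for "the cylinder": the plain white/aluminium one, scene (240,247) / side (288,320), and the orange one, scene (221,198) / side (175,347), which is excluded. The grey bottle-like object at scene (110,310) is probably the stub cylinder. I choose the plain one and check it in a close crop.

```bash
cat > h.py <<'E'
from bench import telemetry, capture, camera_params, workorder
import cv2,numpy as np
np.set_printoptions(precision=4,suppress=True)
def proj(n,P,c=None):
    c=c or camera_params(n);T=c["T"];q=(np.atleast_2d(P)-T[:3,3])@T[:3,:3]
    return np.c_[c["cx"]+c["fx"]*q[:,0]/-q[:,2],c["cy"]-c["fy"]*q[:,1]/-q[:,2]]
def ray(n,u,v,c=None):
    c=c or camera_params(n);T=c["T"]
    return T[:3,3],T[:3,:3]@np.array([(u-c["cx"])/c["fx"],-(v-c["cy"])/c["fy"],-1])
def onz(n,u,v,z,c=None):
    o,d=ray(n,u,v,c);return o+d*(z-o[2])/d[2]
E
python3 - <<'E'
from h import *
for n,pts in {"scene":[(278,242,.032),(197,257,.032),(348,228,0),(388,305,0),(122,275,0),(110,328,0),(305,347,0),(495,235,0)],
 "side":[(284,284,.032),(294,374,.032),(270,236,0),(379,226,0),(291,475,0),(424,290,0),(291,152,0)]}.items():
    for u,v,z in pts: print(n,u,v,onz(n,u,v,z))
a=cv2.imread("pics/side0.png")[140:390,220:400]; b=cv2.imread("pics/scene0.png")[170:290,360:480]
cv2.imwrite("pics/c1.png",np.hstack([cv2.resize(a,None,fx=2.4,fy=2.4,interpolation=2)[:600],cv2.resize(b,None,fx=3,fy=3,interpolation=2)[:, :].copy() if 0 else cv2.copyMakeBorder(cv2.resize(b,None,fx=3,fy=3,interpolation=2),0,240,0,0,0)]))
E
```

```text
scene 278 242 [ 0.5005 -0.0814  0.032 ]
scene 197 257 [ 0.5023 -0.282   0.032 ]
scene 348 228 [0.4609 0.1148 0.    ]
scene 388 305 [0.7337 0.1273 0.    ]
scene 122 275 [ 0.4848 -0.4686  0.    ]
scene 110 328 [ 0.6418 -0.481  -0.    ]
scene 305 347 [ 0.794  -0.0781 -0.    ]
scene 495 235 [0.5862 0.48   0.    ]
side 284 284 [ 0.4906 -0.0742  0.032 ]
side 294 374 [ 0.5043 -0.2835  0.032 ]
side 270 236 [0.4586 0.1074 0.    ]
side 379 226 [0.7234 0.1222 0.    ]
side 291 475 [ 0.4929 -0.4403  0.    ]
side 424 290 [ 0.7857 -0.0859  0.    ]
side 291 152 [0.519  0.4626 0.    ]
```

View pics/c1.png

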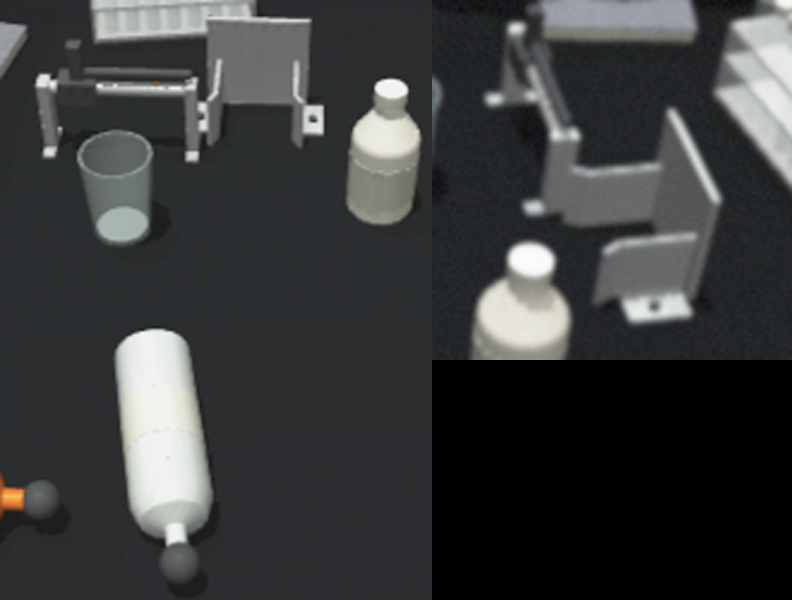

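```bash
cat > fit.py <<'E'
from h import *
from scipy.optimize import least_squares
S=lambda u,v:("side",220+u/2.4,140+v/2.4)
C=lambda u,v:("scene",360+(u-432)/3,170+v/3)
obs=[((-.055,0,.11),S(208,20)),((.055,0,.11),S(309,22)),((-.066,-.079,.084),S(191,82)),((-.219,-.079,.084),S(47,79)),
 ((-.055,0,.11),C(670,115)),((.055,0,.11),C(712,202)),((-.066,-.079,.084),C(564,136)),((-.219,-.079,.084),C(516,32)),
 ((-.04,0,0),S(221,103)),((.04,0,0),S(297,103))]
cs={n:camera_params(n) for n in("side","scene")}
def R(a): return np.array([[np.cos(a),-np.sin(a),0],[np.sin(a),np.cos(a),0],[0,0,1]])
def res(p):
    return np.concatenate([proj(o[0],np.array([p[0],p[1],0])+R(p[2])@np.array(m),cs[o[0]])[0]-o[1:] for m,o in obs])
r=least_squares(res,[.6,.29,0],loss="soft_l1");print(r.x);print(r.fun.reshape(-1,2))
x,y,a=r.x
for m in [(-.19,-.079,.129),(-.19,-.079,.113),(0,-.032,0),(-.08,-.079,0)]:
    w=np.array([x,y,0])+R(a)@m;print(m,w,proj("side",w),proj("scene",w))
# cylinder axis: knob by triangulation
for z in [(("side",220+179/2.4,140+563/2.4),("scene",197,257))]:
    A=[];b=[]
    for n,u,v in z:
        o,d=ray(n,u,v);d/=np.linalg.norm(d);M=np.eye(3)-np.outer(d,d);A.append(M);b.append(M@o)
    print("knob",np.linalg.lstsq(np.vstack(A),np.hstack(b),rcond=None)[0])
# cylinder segmentation: axis direction via silhouette fit in both images
im={n:cv2.imread(f"pics/{n}0.png") for n in cs}
from scipy.spatial import ConvexHull
masks={}
for n,(u,v) in {"side":(288,320),"scene":(245,247)}.items():
    g=im[n].min(2);m=(g>70).astype(np.uint8);k,l=cv2.connectedComponents(m);mm=(l==l[v,u]).astype(np.uint8);masks[n]=mm
    print(n,mm.sum(),cv2.boundingRect(mm))
th=np.linspace(0,2*np.pi,40)
def model(p):
    kx,ky,a=p;d=np.array([np.cos(a),np.sin(a),0]);s=np.array([-d[1],d[0],0]);foot=np.array([kx,ky,.032])-.202*d
    P=[]
    for t,r_ in [(0,.032),(.15,.032),(.174,.008),(.187,.008)]:
        P.append(foot+t*d+r_*(np.outer(np.cos(th),s)+np.outer(np.sin(th),[0,0,1])))
    return P
def cost(p):
    P=model(p);c=0
    for n in cs:
        q=np.zeros_like(masks[n])
        for i in range(3):
            h=cv2.convexHull(np.round(proj(n,np.vstack(P[i:i+2]),cs[n])*16).astype(np.int32));cv2.fillConvexPoly(q,h,1,shift=4)
        c+=(q!=masks[n]).sum()
    return c
from scipy.optimize import minimize
b=min((minimize(cost,[.503+dx,-.283,np.deg2rad(-90+da)],method="Nelder-Mead",options={"initial_simplex":np.array([[.503+dx,-.283,np.deg2rad(-90+da)]]*4)+np.vstack([np.zeros(3),np.diag([.008,.008,.06])])}) for dx in(-.004,.004) for da in(-4,0,4)),key=lambda r:r.fun)
print("cyl knob x,y,yaw deg",b.x[:2],np.rad2deg(b.x[2]),b.fun,"foot",b.x[:2]-.202*np.array([np.cos(b.x[2]),np.sin(b.x[2])]))
E
python3 fit.py
```

```text
[ 0.6144  0.3038 -0.114 ]
[[ 0.0307 -0.5091]
 [ 1.2995 -0.6001]
 [ 0.9479  0.3694]
 [-0.7452  0.4248]
 [-1.4309 -1.4633]
 [ 0.525   0.0482]
 [-0.2196 -0.14  ]
 [ 0.7241 -1.1565]
 [ 1.1589 -0.0829]
 [-0.8822  0.5106]]
(-0.19, -0.079, 0.129) [0.4167 0.2469 0.129 ] [[248.4617 158.2248]] [[393.0513 171.82  ]]
(-0.19, -0.079, 0.113) [0.4167 0.2469 0.113 ] [[249.193  163.7762]] [[392.4386 176.8586]]
(0, -0.032, 0) [0.6108 0.272  0.    ] [[327.6879 190.4408]] [[425.1758 255.7842]]
(-0.08, -0.079, 0) [0.526  0.2344 0.    ] [[296.2324 201.0098]] [[398.588 236.152]]
knob [ 0.5043 -0.2831  0.0322]
side 2956 (267, 277, 42, 103)
scene 2037 (191, 226, 90, 40)
cyl knob x,y,yaw deg [ 0.5051 -0.2852] -84.98572692103353 379.0 foot [ 0.4875 -0.084 ]
```

```bash
cat >> h.py <<'E'
from scipy.spatial.transform import Rotation as Ro
B=np.array([.6144,.3038,0]);A=-.114
def bay(x,y,z=0): return B+Ro.from_rotvec([0,0,A]).as_matrix()@np.array([x,y,z])
def inbay(p): return Ro.from_rotvec([0,0,-A]).as_matrix()@(np.array(p)-B)
def go(p,yaw,p0=None,R0=None):
    """shift and turn to world TCP p, tool down, tool y at yaw deg; from measured pose"""
    s=telemetry.read_state();p0=s["position"] if p0 is None else np.array(p0);R0=s["eef_rot"] if R0 is None else R0
    a=np.deg2rad(yaw);y=np.array([np.cos(a),np.sin(a),0]);z=np.array([0,0,-1.]);R=np.c_[np.cross(y,z),y,z]
    print(np.round(R0.T@(np.array(p)-p0),4),np.round(Ro.from_matrix(R0.T@R).as_rotvec(),4))
E
python3 - <<'E'
from h import *
go([.5,.1,.25],40);go([.505,-.285,.16],5)
E
```

```text
[-0.4467 -0.4036 -0.0363] [-0.0015  0.0006  0.567 ]
[-0.5673 -0.7691  0.0543] [-0.0013  0.001   1.1778]
```

Emit:
arm_command:
  motion:
    - [[-0.447, -0.404, -0.036], [0, 0, 0.567], 0.088]
    - [[-0.447, -0.404, -0.036], [0, 0, 0.567], 0.088]
    - [[-0.447, -0.404, -0.036], [0, 0, 0.567], 0.088]
    - [[-0.447, -0.404, -0.036], [0, 0, 0.567], 0.088]
    - [[-0.447, -0.404, -0.036], [0, 0, 0.567], 0.088]
    - [[-0.447, -0.404, -0.036], [0, 0, 0.567], 0.088]
    - [[-0.447, -0.404, -0.036], [0, 0, 0.567], 0.088]
    - [[-0.447, -0.404, -0.036], [0, 0, 0.567], 0.088]
    - [[-0.447, -0.404, -0.036], [0, 0, 0.567], 0.088]
    - [[-0.447, -0.404, -0.036], [0, 0, 0.567], 0.088]
    - [[-0.567, -0.769, 0.054], [-0.0013, 0.001, 1.178], 0.088]
    - [[-0.567, -0.769, 0.054], [-0.0013, 0.001, 1.178], 0.088]
    - [[-0.567, -0.769, 0.054], [-0.0013, 0.001, 1.178], 0.088]
    - [[-0.567, -0.769, 0.054], [-0.0013, 0.001, 1.178], 0.088]
    - [[-0.567, -0.769, 0.054], [-0.0013, 0.001, 1.178], 0.088]
    - [[-0.567, -0.769, 0.054], [-0.0013, 0.001, 1.178], 0.088]
    - [[-0.567, -0.769, 0.054], [-0.0013, 0.001, 1.178], 0.088]
    - [[-0.567, -0.769, 0.054], [-0.0013, 0.001, 1.178], 0.088]
    - [[-0.567, -0.769, 0.054], [-0.0013, 0.001, 1.178], 0.088]

```text
clock: 2.48
position: [0.5052, -0.2825, 0.1597]
eef_rot: [[-0.089, 0.996, 0.0], [0.996, 0.089, 0.003], [0.003, 0.0, -1.0]]
wrist_force: [-0.2, 0.5, 0.1]
gripper_width: 0.999
```

```bash
python3 - <<'E'
from h import *
c=camera_params("wrist");im=capture("wrist");s=telemetry.read_state();print(s["position"],s["eef_rot"],s["qpos"])
k=[.5051,-.2852,.032];p=proj("wrist",k,c)[0];print(p)
f=proj("wrist",[.4875,-.084,.032],c)[0];print(f)
im=im[:,:,::-1].copy()
cv2.imwrite("pics/w1.png",im)
E
```

```text
[ 0.5055 -0.2823  0.1599] [[-0.0892  0.996   0.0006]
 [ 0.996   0.0892  0.0025]
 [ 0.0024  0.0009 -1.    ]] [ 0.026   0.5314  0.5534  1.8036 -0.3487  0.9054  0.8256]
[320.625  228.9031]
[ 320.6294 -102.1626]
```

View pics/w1.png

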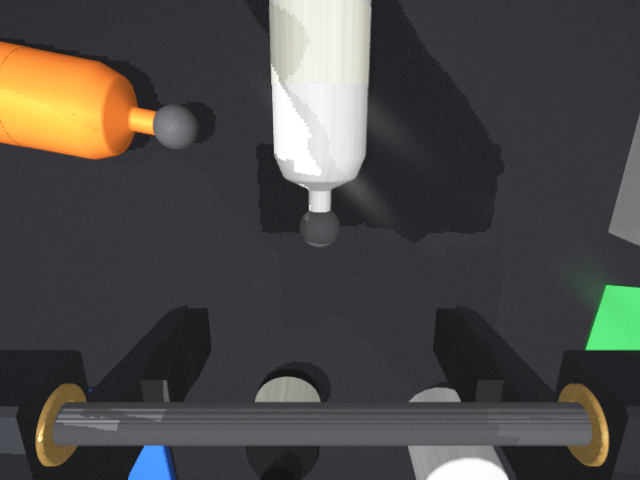

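The knob is at pixel (320,228) against a predicted (320.6,228.9). The choice and the position both check out, so I descend and grip.

Emit:
arm_command:
  motion:
    - [[-0.001, 0, 0.06], [0, 0, 0], 0.088]
    - [[-0.001, 0, 0.11], [0, 0, 0], 0.088]
    - [[-0.001, 0, 0.139], [0, 0, 0], 0.088]
    - [[-0.001, 0, 0.139], [0, 0, 0], 0.088]
    - [[-0.001, 0, 0.139], [0, 0, 0], 0.088]
    - [[-0.001, 0, 0.139], [0, 0, 0], 0.02]
    - [[-0.001, 0, 0.139], [0, 0, 0], 0.02]
    - [[-0.001, 0, 0.139], [0, 0, 0], 0.02]
    - [[-0.001, 0, 0.139], [0, 0, 0], 0.02]
    - [[-0.001, 0, 0.139], [0, 0, 0], 0.02]
    - [[-0.001, 0, 0.139], [0, 0, 0], 0.02]
    - [[-0.001, 0, 0.139], [0, 0, 0], 0.02]
  newtons: 25

```text
clock: 4.03
position: [0.505, -0.285, 0.0208]
eef_rot: [[-0.087, 0.996, 0.0], [0.996, 0.087, 0.002], [0.001, 0.0, -1.0]]
wrist_force: [-0.1, 0.1, 0.4]
gripper_width: 0.239
```

Emit:
arm_command:
  motion:
    - [[0, 0, 0], [0, 0, 0], 0.005]
    - [[0, 0, 0], [0, 0, 0], 0.005]
    - [[0, 0, 0], [0, 0, 0], 0.005]

```text
clock: 4.4
position: [0.5054, -0.2853, 0.0212]
eef_rot: [[-0.087, 0.996, 0.001], [0.996, 0.087, 0.001], [0.001, 0.001, -1.0]]
wrist_force: [-0.1, -0.2, 3.8]
gripper_width: 0.056
```

```bash
python3 - <<'E'
from h import *
a=capture("side")[:,:,::-1];b=capture("wrist")[:,:,::-1]
a=cv2.resize(a[260:410,240:360],None,fx=3,fy=3,interpolation=2)
cv2.imwrite("pics/g.png",np.hstack([cv2.copyMakeBorder(a,0,30,0,0,0),b[:,100:540]]))
s=telemetry.read_state();print(s["gripper_width"],s["wrist_force"])
E
```

```text
0.05228395056810715 [-0.3082 -0.0029  3.565 ]
```

View pics/g.png

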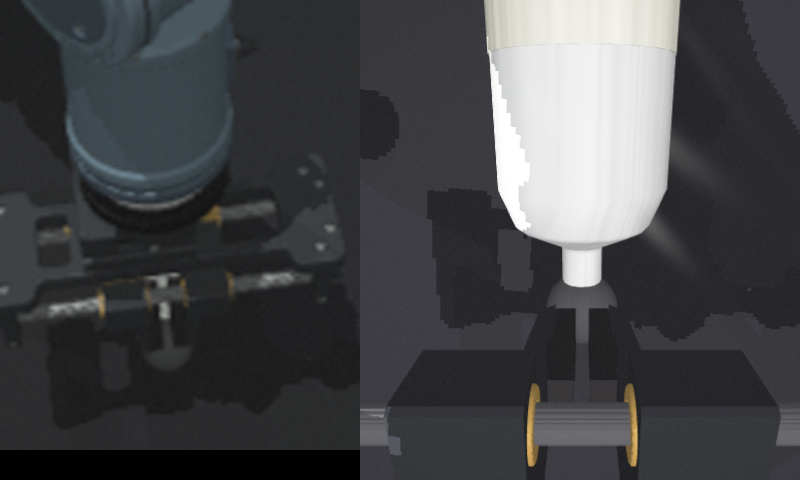

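```bash
python3 - <<'E'
from h import *
c=camera_params("wrist")
for k in ([.5051,-.2852,.032],[.505,-.275,.032],[.505,-.285,.013],[.505,-.285,.06]): print(k,proj("wrist",k,c),proj("side",k))
d=c["T"][:3,3]-np.array([.5051,-.2852,.032]);print(c["T"][:3,3],420*.015/np.linalg.norm(d))
a=capture("side")[:,:,::-1]
cc=cv2.resize(a[330:400,255:335],None,fx=7,fy=7,interpolation=2)
cv2.imwrite("pics/g2.png",np.clip(cc.astype(float)*2.5,0,255).astype(np.uint8))
b=cv2.resize(capture("wrist")[230:400,240:400,::-1],None,fx=3.5,fy=3.5);cv2.imwrite("pics/g3.png",np.clip(b.astype(float)*2,0,255).astype(np.uint8))
E
python3 -c "
import cv2,numpy as np
a=cv2.resize(cv2.imread('pics/g2.png'),(420,367));b=cv2.resize(cv2.imread('pics/g3.png'),(380,404));cv2.imwrite('pics/g4.png',np.hstack([cv2.copyMakeBorder(a,0,37,0,0,0),b]))"
```

```text
[0.5051, -0.2852, 0.032] [[320.2379 310.7408]] [[294.5095 374.8292]]
[0.505, -0.275, 0.032] [[322.0921 288.6043]] [[294.2552 369.6614]]
[0.505, -0.285, 0.013] [[320.1517 291.7398]] [[294.9068 380.3089]]
[0.505, -0.285, 0.06] [[319.8332 345.7369]] [[293.7455 366.1752]]
[ 0.4986 -0.2046  0.1922] 35.10480843033056
```

View pics/g4.png

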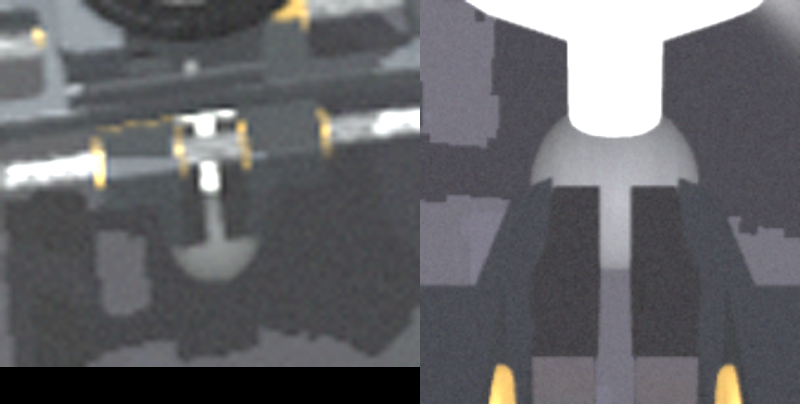

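The crop shows the knob unmoved at wrist pixel (320,310). The closed fingertips end at about z 0.047, just above the ball, and both cameras agree. So the real tips sit about 34 mm behind where the stated TCP puts them. I'll open, lower in guarded steps and watch the force.

Emit:
arm_command:
  motion:
    - [[0, 0, -0.005], [0, 0, 0], 0.08]
    - [[0, 0, -0.005], [0, 0, 0], 0.08]
    - [[0, 0, -0.005], [0, 0, 0], 0.08]
    - [[0, 0, -0.005], [0, 0, 0], 0.08]
    - [[0, 0, -0.005], [0, 0, 0], 0.08]
    - [[0, 0, 0.005], [0, 0, 0], 0.08]
    - [[0, 0, 0.01], [0, 0, 0], 0.08]
    - [[0, 0, 0.014], [0, 0, 0], 0.08]
    - [[0, 0, 0.018], [0, 0, 0], 0.08]
    - [[0, 0, 0.022], [0, 0, 0], 0.08]
    - [[0, 0, 0.022], [0, 0, 0], 0.08]

```text
clock: 5.98
position: [0.5049, -0.2848, -0.0015]
eef_rot: [[-0.087, 0.996, -0.0], [0.996, 0.087, 0.002], [0.002, 0.0, -1.0]]
wrist_force: [-0.1, -0.3, 0.7]
gripper_width: 0.908
```

```bash
python3 - <<'E'
from h import *
s=telemetry.read_state();print(s["position"],s["gripper_width"],s["wrist_force"])
a=capture("side")[330:400,240:350,::-1];b=capture("wrist")[220:400,170:470,::-1]
f=lambda i,k,g:np.clip(cv2.resize(i,None,fx=k,fy=k,interpolation=2).astype(float)*g,0,255).astype(np.uint8)
a=f(a,4,2.5);b=f(b,1.2,2)
h=max(a.shape[0],b.shape[0]);p=lambda i:cv2.copyMakeBorder(i,0,h-i.shape[0],0,0,0)
cv2.imwrite("pics/g5.png",np.hstack([p(a),p(b)]))
E
```

```text
[ 0.5049 -0.2848 -0.0015] 0.9075585479379673 [-0.0566 -0.2991  0.7248]
```

View pics/g5.png

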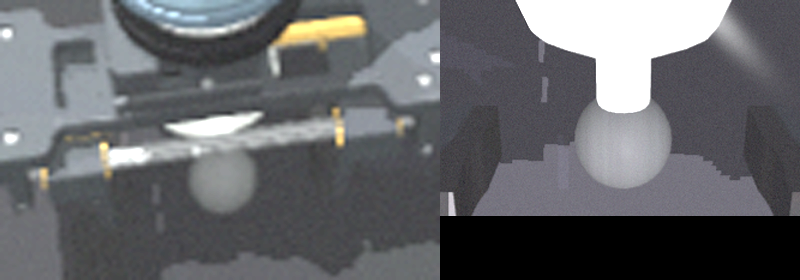

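No contact with the stated tips nominally below the bench, so the offset is confirmed (real tips ≈ TCP z + 26 mm). The ball sits centred between the fingers. I go 12 mm lower and close.

Emit:
arm_command:
  motion:
    - [[0, 0, 0.004], [0, 0, 0], 0.08]
    - [[0, 0, 0.008], [0, 0, 0], 0.08]
    - [[0, 0, 0.012], [0, 0, 0], 0.08]
    - [[0, 0, 0.012], [0, 0, 0], 0.02]
    - [[0, 0, 0.012], [0, 0, 0], 0.02]
    - [[0, 0, 0.012], [0, 0, 0], 0.02]
    - [[0, 0, 0.012], [0, 0, 0], 0.02]
    - [[0, 0, 0.012], [0, 0, 0], 0.02]
    - [[0, 0, 0.012], [0, 0, 0], 0.02]
  newtons: 25

```text
clock: 7.2
position: [0.5052, -0.2849, -0.013]
eef_rot: [[-0.087, 0.996, 0.001], [0.996, 0.087, 0.001], [0.001, 0.001, -1.0]]
wrist_force: [-0.6, 0.7, 0.8]
gripper_width: 0.318
```

Emit:
arm_command:
  motion:
    - [[0.002, 0, -0.014], [0, 0, 0], 0.02]
    - [[0.006, 0, -0.028], [0, 0, 0], 0.02]
    - [[0.01, 0, -0.04], [0, 0, 0], 0.02]
    - [[0.015, 0, -0.051], [0, 0, 0], 0.02]
    - [[0.021, 0, -0.063], [0, 0, 0], 0.02]
    - [[0.028, 0, -0.075], [0, 0, 0], 0.02]
    - [[0.036, 0, -0.087], [0, 0, 0], 0.02]
    - [[0.043, 0, -0.097], [0, 0, 0], 0.02]
    - [[0.043, 0, -0.097], [0, 0, 0], 0.02]
    - [[0.043, 0, -0.097], [0, 0, 0], 0.02]
  newtons: 25

```text
clock: 8.45
position: [0.5012, -0.2422, 0.0837]
eef_rot: [[-0.087, 0.996, 0.0], [0.996, 0.087, 0.001], [0.001, 0.0, -1.0]]
wrist_force: [0.6, -0.7, -1.4]
gripper_width: 0.315
```

```bash
python3 - <<'E'
from h import *
s=telemetry.read_state();print(s["position"],s["gripper_width"],s["wrist_force"],s["moment"])
cv2.imwrite("pics/l.png",capture("side")[120:420,180:440,::-1])
z=s["position"][2]
print(bay(0,-.36),bay(0,-.2))
go(np.r_[bay(0,-.36)[:2],z],-6.53)
go(np.r_[bay(0,-.205)[:2],z],-6.53)
E
python3 -c "
import cv2;a=cv2.imread('pics/l.png');cv2.imwrite('pics/l.png',cv2.resize(a,None,fx=2,fy=2))"
```

```text
[ 0.5012 -0.2422  0.0837] 0.3148431282991202 [ 0.5518 -0.7336 -1.4044] [-0.326  -0.0408 -0.091 ]
[ 0.5734 -0.0539  0.    ] [0.5916 0.1051 0.    ]
[0.1815 0.0884 0.0001] [ 0.     -0.0015  0.2007]
[0.3334 0.1193 0.0004] [ 0.     -0.0015  0.2007]
```

View pics/l.png

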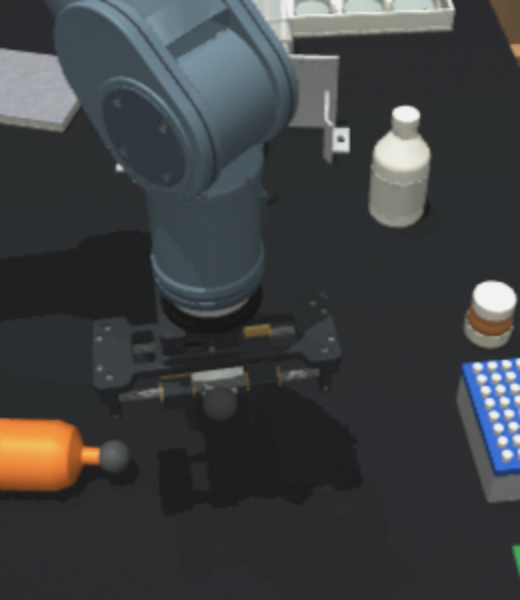

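The knob is held and the valve end is raised about 30°; everything else is in place. Next I yaw onto the bay axis and slide in.

Emit:
arm_command:
  motion:
    - [[0.026, 0.013, 0], [0, 0, 0.029], 0.02]
    - [[0.052, 0.025, 0], [0, 0, 0.057], 0.02]
    - [[0.078, 0.038, 0], [0, 0, 0.086], 0.02]
    - [[0.104, 0.05, 0], [0, 0, 0.115], 0.02]
    - [[0.13, 0.063, 0], [0, 0, 0.143], 0.02]
    - [[0.156, 0.076, 0], [0, 0, 0.172], 0.02]
    - [[0.1815, 0.0885, 0], [0, 0, 0.2], 0.02]
    - [[0.1815, 0.0885, 0], [0, 0, 0.2], 0.02]
    - [[0.207, 0.0935, 0], [0, 0, 0.2], 0.02]
    - [[0.232, 0.0985, 0], [0, 0, 0.2], 0.02]
    - [[0.257, 0.104, 0], [0, 0, 0.2], 0.02]
    - [[0.282, 0.109, 0], [0, 0, 0.2], 0.02]
    - [[0.307, 0.114, 0], [0, 0, 0.2], 0.02]
    - [[0.333, 0.119, 0], [0, 0, 0.2], 0.02]
    - [[0.333, 0.119, 0], [0, 0, 0.2], 0.02]
    - [[0.333, 0.119, 0], [0, 0, 0.2], 0.02]

```text
clock: 10.5
position: [0.5902, 0.098, 0.0841]
eef_rot: [[0.114, 0.993, -0.001], [0.993, -0.114, 0.0], [0.0, -0.001, -1.0]]
wrist_force: [-0.1, 0.4, -1.9]
gripper_width: 0.313
```

```bash
python3 - <<'E'
from h import *
s=telemetry.read_state();print(s["position"],inbay(s["position"]),s["gripper_width"],s["wrist_force"])
f=lambda i,k:cv2.resize(i,None,fx=k,fy=k,interpolation=2)
a=f(capture("side")[120:300,220:370,::-1],2.6);b=f(capture("scene")[160:320,340:480,::-1],2.8);c=0
h=max(a.shape[0],b.shape[0]);p=lambda i:cv2.copyMakeBorder(i,0,h-i.shape[0],0,0,0)
cv2.imwrite("pics/b.png",np.hstack([p(a),p(b)]))
E
```

```text
[0.5902 0.098  0.0841] [-0.0006 -0.2072  0.0841] 0.31295164412686854 [-0.0988  0.3693 -1.9157]
```

View pics/b.png

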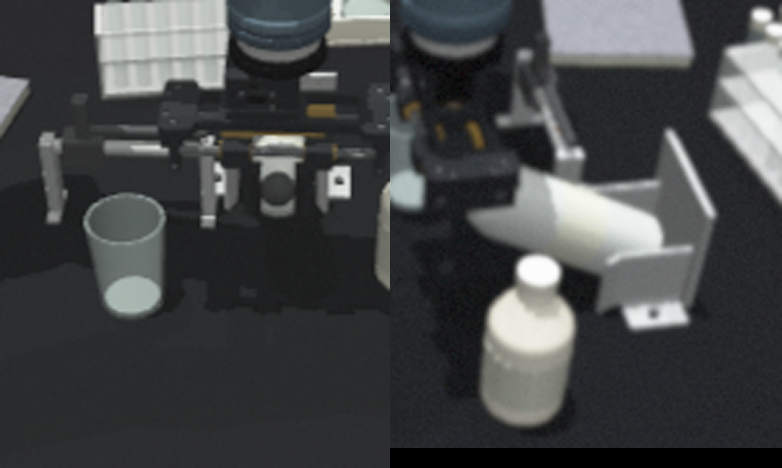

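The cylinder lies between the cheeks with its foot just short of the plate. Now I push in until contact.

Emit:
arm_command:
  motion:
    - [[0.005, 0, 0], [0, 0, 0], 0.02]
    - [[0.01, 0, 0], [0, 0, 0], 0.02]
    - [[0.014, 0, 0], [0, 0, 0], 0.02]
    - [[0.018, 0, 0], [0, 0, 0], 0.02]
    - [[0.018, 0, 0], [0, 0, 0], 0.02]

```text
clock: 11.22
position: [0.5929, 0.114, 0.0847]
eef_rot: [[0.115, 0.993, 0.0], [0.993, -0.115, -0.003], [-0.003, 0.001, -1.0]]
wrist_force: [-1.1, -9.1, 1.5]
gripper_width: 0.312
```

Contact with the plate: −9 N at bay y = −0.191, exactly the geometry expected for 30° pitch. Now tip up along the computed arc.

Emit:
arm_command:
  motion:
    - [[-0.001, 0, -0.003], [0, 0, 0], 0.02]
    - [[0.004, 0, -0.013], [0, 0, 0], 0.02]
    - [[0.012, 0, -0.0255], [0, 0, 0], 0.02]
    - [[0.022, 0, -0.0365], [0, 0, 0], 0.02]
    - [[0.033, 0, -0.0465], [0, 0, 0], 0.02]
    - [[0.045, 0, -0.055], [0, 0, 0], 0.02]
    - [[0.058, 0, -0.062], [0, 0, 0], 0.02]
    - [[0.073, 0, -0.068], [0, 0, 0], 0.02]
    - [[0.088, 0, -0.072], [0, 0, 0], 0.02]
    - [[0.104, 0, -0.0745], [0, 0, 0], 0.02]
    - [[0.12, 0, -0.0755], [0, 0, 0], 0.02]
    - [[0.12, 0, -0.0755], [0, 0, 0], 0.02]

```text
clock: 12.72
position: [0.6061, 0.2389, 0.1597]
eef_rot: [[0.11, 0.994, -0.0], [0.994, -0.11, 0.002], [0.002, -0.0, -1.0]]
wrist_force: [-0.2, -1.3, -3.2]
gripper_width: 0.307
```

Emit:
arm_command:
  motion:
    - [[0.008, 0, 0.0], [0, 0, 0], 0.02]
    - [[0.016, 0, 0.0005], [0, 0, 0], 0.02]
    - [[0.024, 0, 0.001], [0, 0, 0], 0.02]
    - [[0.031, 0, 0.002], [0, 0, 0], 0.02]
    - [[0.031, 0, 0.002], [0, 0, 0], 0.02]
    - [[0.031, 0, 0.002], [0, 0, 0], 0.02]

```text
clock: 13.48
position: [0.6098, 0.2674, 0.1581]
eef_rot: [[0.113, 0.994, 0.0], [0.994, -0.113, 0.001], [0.001, -0.0, -1.0]]
wrist_force: [0.6, 0.2, -3.5]
gripper_width: 0.312
```

```bash
python3 - <<'E'
from h import *
s=telemetry.read_state();print(s["position"],inbay(s["position"]),s["gripper_width"],s["wrist_force"],s["moment"])
f=lambda i,k:cv2.resize(i,None,fx=k,fy=k,interpolation=2)
a=f(capture("side")[90:240,220:370,::-1],2.6);b=f(capture("scene")[130:290,350:490,::-1],2.8);c=0
h=max(a.shape[0],b.shape[0]);p=lambda i:cv2.copyMakeBorder(i,0,h-i.shape[0],0,0,0)
cv2.imwrite("pics/u.png",np.hstack([p(a),p(b)]))
E
```

```text
[0.6098 0.2674 0.1581] [-0.0004 -0.0367  0.1581] 0.3120636415862856 [ 0.5688  0.1688 -3.5223] [-0.2473  0.1256 -0.0235]
```

View pics/u.png

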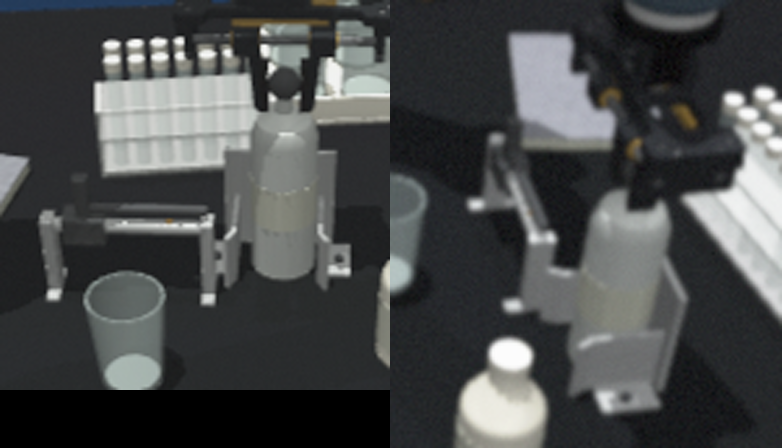

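It stands vertical in the bay but still hangs partly in the grip (−3.5 N). I set it down until the force goes away.

Emit:
arm_command:
  motion:
    - [[0, 0, 0.001], [0, 0, 0], 0.02]
    - [[0, 0, 0.002], [0, 0, 0], 0.02]
    - [[0, 0, 0.002], [0, 0, 0], 0.02]
  newtons: 10

```text
clock: 13.95
position: [0.61, 0.2678, 0.1562]
eef_rot: [[0.113, 0.994, 0.001], [0.994, -0.113, 0.002], [0.002, 0.0, -1.0]]
wrist_force: [-0.1, 0.3, -2.7]
gripper_width: 0.32
```

Emit:
arm_command:
  motion:
    - [[0, 0, 0.001], [0, 0, 0], 0.02]
    - [[0, 0, 0.002], [0, 0, 0], 0.02]
    - [[0, 0, 0.003], [0, 0, 0], 0.02]
    - [[0, 0, 0.003], [0, 0, 0], 0.02]
  newtons: 5

```text
clock: 14.45
position: [0.6108, 0.2682, 0.1544]
eef_rot: [[0.113, 0.994, 0.002], [0.994, -0.113, 0.003], [0.003, 0.002, -1.0]]
wrist_force: [-0.6, 1.1, 5.5]
gripper_width: 0.317
```

Emit:
arm_command:
  motion:
    - [[0, 0, -0.0015], [0, 0, 0], 0.02]
    - [[0, 0, -0.0015], [0, 0, 0], 0.02]
    - [[0, 0, -0.0015], [0, 0, 0], 0.035]
    - [[0, 0, -0.0015], [0, 0, 0], 0.07]
    - [[0, 0, -0.0015], [0, 0, 0], 0.07]
    - [[0, 0, -0.0015], [0, 0, 0], 0.07]
    - [[0, 0, -0.02], [0, 0, 0], 0.07]
    - [[0, 0, -0.06], [0, 0, 0], 0.07]
    - [[0, 0, -0.1], [0, 0, 0], 0.07]
    - [[0, 0, -0.1], [0, 0, 0], 0.07]

```text
clock: 15.7
position: [0.6123, 0.2678, 0.2583]
eef_rot: [[0.113, 0.994, 0.007], [0.994, -0.113, 0.005], [0.006, 0.007, -1.0]]
wrist_force: [0.7, -1.2, 0.1]
gripper_width: 0.792
```

```bash
python3 - <<'E'
from h import *
s=telemetry.read_state();print(s["position"],s["gripper_width"],s["wrist_force"],s["qpos"])
f=lambda i,k:cv2.resize(i,None,fx=k,fy=k,interpolation=2)
A_=capture("side");B_=capture("scene")
cv2.imwrite("pics/side2.png",A_[:,:,::-1]);cv2.imwrite("pics/scene2.png",B_[:,:,::-1])
a=f(A_[90:240,220:370,::-1],2.6);b=f(B_[130:290,350:490,::-1],2.8);c=0
h=max(a.shape[0],b.shape[0]);p=lambda i:cv2.copyMakeBorder(i,0,h-i.shape[0],0,0,0)
cv2.imwrite("pics/v.png",np.hstack([p(a),p(b)]))
for y in(-.032,-.036): print(proj("side",[bay(0,y,.202),bay(0,y,0)]),proj("scene",[bay(0,y,.202),bay(0,y,0)]))
t=bay(-.19,-.079,.113);print(t)
for yaw in(83.5,-6.53,):go([t[0],t[1],.26],yaw)
E
```

```text
[0.6123 0.2678 0.2583] 0.7922687244122464 [ 0.6714 -1.1771  0.1053] [-0.9037  0.5976  0.6645  1.4747 -0.3848  1.1928 -0.2972]
[[328.2195 122.1715]
 [327.676  190.4359]] [[439.1512 191.2653]
 [425.1796 255.7744]]
[[328.1707 123.0465]
 [327.6315 191.3686]] [[437.3827 191.429 ]
 [423.6309 255.9357]]
[0.4166 0.2469 0.113 ]
[-0.0423 -0.1898 -0.0062] [ 0.0028 -0.001  -1.5703]
[-0.0423 -0.1898 -0.0062] [ 0.0011 -0.0024  0.001 ]
```

View pics/v.png

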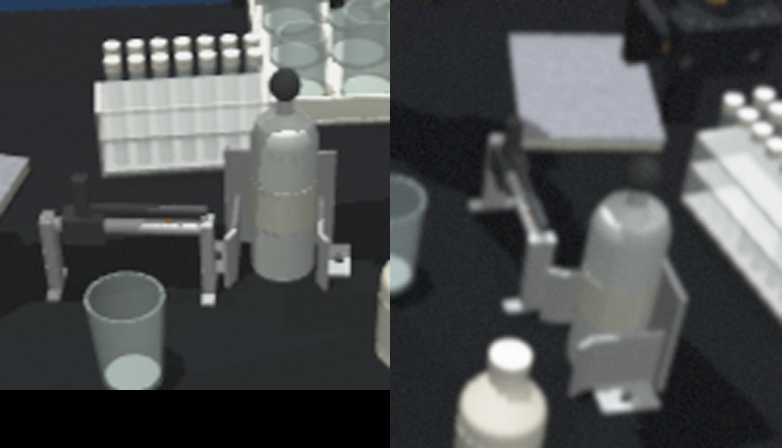

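The cylinder stands free: knob at side pixel (329.6,122.7) against a predicted (328.2,122.5), all neighbours unmoved. Next comes the gate tab, gripped across bay y (tool yaw 83.5°).

Emit:
arm_command:
  motion:
    - [[-0.042, -0.19, -0.006], [0, 0, -1.57], 0.07]
    - [[-0.042, -0.19, -0.006], [0, 0, -1.57], 0.07]
    - [[-0.042, -0.19, -0.006], [0, 0, -1.57], 0.07]
    - [[-0.042, -0.19, -0.006], [0, 0, -1.57], 0.07]
    - [[-0.042, -0.19, -0.006], [0, 0, -1.57], 0.07]
    - [[-0.042, -0.19, -0.006], [0, 0, -1.57], 0.07]
    - [[-0.042, -0.19, -0.006], [0, 0, -1.57], 0.07]
    - [[-0.042, -0.19, -0.006], [0, 0, -1.57], 0.07]
    - [[-0.042, -0.19, -0.006], [0, 0, -1.57], 0.07]
    - [[-0.042, -0.19, -0.006], [0, 0, -1.57], 0.07]
    - [[-0.042, -0.19, -0.006], [0, 0, -1.57], 0.07]
    - [[-0.042, -0.19, -0.006], [0, 0, -1.57], 0.07]

```text
clock: 17.3
position: [0.4162, 0.2472, 0.2589]
eef_rot: [[-0.993, 0.114, 0.0], [0.114, 0.993, 0.001], [0.0, 0.001, -1.0]]
wrist_force: [-0.7, 0.3, 0.5]
gripper_width: 0.793
```

```bash
python3 - <<'E'
from h import *
s=telemetry.read_state();print(s["position"],s["eef_rot"],inbay(s["position"]))
t=bay(-.19,-.079,0);go([t[0],t[1],.074],83.5)
c=camera_params("wrist");im=capture("wrist");print(proj("wrist",[bay(-.19,-.079,.129),bay(-.07,-.079,.095)],c))
cv2.imwrite("pics/t.png",im[:,:,::-1])
E
```

```text
[0.4162 0.2472 0.2589] [[-0.9935  0.1142  0.0001]
 [ 0.1142  0.9935  0.0012]
 [ 0.      0.0012 -1.    ]] [-0.1905 -0.0788  0.2589]
[-0.0005 -0.0004  0.1849] [ 0.0012 -0.     -0.001 ]
[[322.0932 224.9221]
 [322.1216 342.9032]]
```

View pics/t.png

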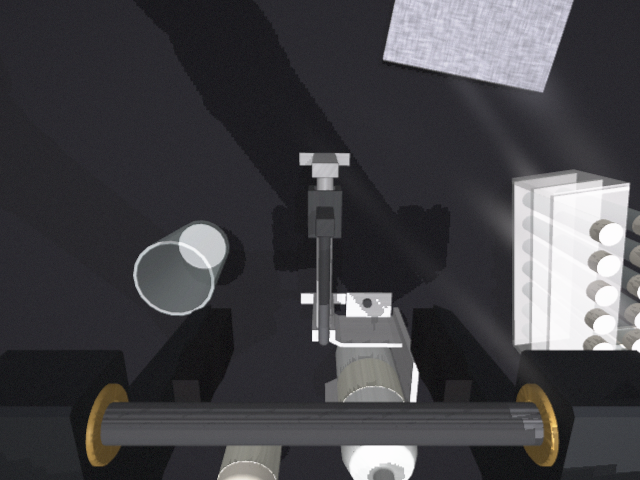

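The tab top is near (325,226) against a predicted (322,225), and the arm tip matches. I shift 1.5 mm towards +y, descend and grip.

Emit:
arm_command:
  motion:
    - [[0, 0.001, 0.05], [0, 0, 0], 0.07]
    - [[0, 0.001, 0.1], [0, 0, 0], 0.07]
    - [[0, 0.001, 0.14], [0, 0, 0], 0.07]
    - [[0, 0.001, 0.165], [0, 0, 0], 0.07]
    - [[0, 0.001, 0.178], [0, 0, 0], 0.07]
    - [[0, 0.001, 0.184], [0, 0, 0], 0.07]
    - [[0, 0.001, 0.184], [0, 0, 0], 0.06]
    - [[0, 0.001, 0.184], [0, 0, 0], 0.005]
    - [[0, 0.001, 0.184], [0, 0, 0], 0.005]
    - [[0, 0.001, 0.184], [0, 0, 0], 0.005]
    - [[0, 0.001, 0.184], [0, 0, 0], 0.005]
    - [[0, 0.001, 0.184], [0, 0, 0], 0.005]
    - [[0, 0.001, 0.184], [0, 0, 0], 0.005]
    - [[0, 0.001, 0.184], [0, 0, 0], 0.005]
  newtons: 20

```text
clock: 19.1
position: [0.4168, 0.2495, 0.0752]
eef_rot: [[-0.994, 0.113, 0.001], [0.113, 0.994, 0.003], [-0.001, 0.003, -1.0]]
wrist_force: [2.1, 4.9, -1.8]
gripper_width: 0.157
```

The tab is gripped (13.8 mm). Slide it along, −x of the tool being the closing direction.

Emit:
arm_command:
  motion:
    - [[-0.01, 0.001, 0], [0, 0, 0], 0.005]
    - [[-0.022, 0.001, 0], [0, 0, 0], 0.005]
    - [[-0.034, 0.001, 0], [0, 0, 0], 0.005]
    - [[-0.046, 0.001, 0], [0, 0, 0], 0.005]
    - [[-0.058, 0.001, 0], [0, 0, 0], 0.005]
    - [[-0.068, 0.001, 0], [0, 0, 0], 0.005]
    - [[-0.076, 0.001, 0], [0, 0, 0], 0.005]
    - [[-0.076, 0.001, 0], [0, 0, 0], 0.005]
  newtons: 30

```text
clock: 20.1
position: [0.4923, 0.2403, 0.0752]
eef_rot: [[-0.993, 0.114, -0.001], [0.114, 0.993, 0.001], [0.001, 0.001, -1.0]]
wrist_force: [-1.7, -0.2, 6.0]
gripper_width: 0.158
```

Emit:
arm_command:
  motion:
    - [[-0.005, 0, 0], [0, 0, 0], 0.005]
    - [[-0.01, 0, 0], [0, 0, 0], 0.005]
    - [[-0.014, 0, 0], [0, 0, 0], 0.005]
    - [[-0.018, 0, 0], [0, 0, 0], 0.005]
    - [[-0.021, 0, 0], [0, 0, 0], 0.005]
    - [[-0.022, 0, 0], [0, 0, 0], 0.005]
    - [[-0.022, 0, 0], [0, 0, 0], 0.005]

```text
clock: 20.98
position: [0.5049, 0.2387, 0.0747]
eef_rot: [[-0.994, 0.111, -0.018], [0.111, 0.994, 0.0], [0.018, -0.002, -1.0]]
wrist_force: [-26.4, -1.1, 30.3]
gripper_width: 0.157
```

```bash
python3 - <<'E'
from h import *
s=telemetry.read_state();print(s["position"],inbay(s["position"]),s["gripper_width"],s["wrist_force"])
E
```

```text
[0.5049 0.2387 0.0747] [-0.1014 -0.0771  0.0747] 0.15749037596407692 [-26.4306  -1.0941  30.2854]
```

Blocked at about 0.089 travel with −26 N in x and +30 N in z, too much for the sprung ball alone. I back off and measure numerically, since my picture views are used up.

Emit:
arm_command:
  motion:
    - [[0.006, 0, 0], [0, 0, 0], 0.005]
    - [[0.008, 0, 0], [0, 0, 0], 0.005]
    - [[0.008, 0, 0], [0, 0, 0], 0.005]

```text
clock: 21.35
position: [0.505, 0.2388, 0.0749]
eef_rot: [[-0.994, 0.114, -0.002], [0.114, 0.994, 0.001], [0.002, 0.0, -1.0]]
wrist_force: [-4.0, -0.6, 7.7]
gripper_width: 0.154
```

```bash
python3 - <<'E'
from h import *
s=telemetry.read_state();print(s["position"],inbay(s["position"]),s["gripper_width"],s["wrist_force"],s["eef_rot"][:,2])
A_=capture("side")[:,:,::-1];B_=capture("scene")[:,:,::-1]
cv2.imwrite("pics/side3.png",A_);cv2.imwrite("pics/scene3.png",B_)
def tm(n,r0,new,old):
    x,y,w,h=r0;t=old[y:y+h,x:x+w];r=cv2.matchTemplate(new[y-8:y+h+8,x-8:x+w+8],t,cv2.TM_CCOEFF_NORMED);_,v,_,l=cv2.minMaxLoc(r);print(n,v,np.array(l)-8)
o=cv2.imread("pics/side2.png");q=cv2.imread("pics/scene2.png")
tm("knob side",(320,113,20,20),A_,o);tm("body side",(313,130,32,66),A_,o);tm("plate",(303,145,12,30),A_,o);tm("body low",(313,165,32,34),A_,o)
tm("bottle",(360,170,40,60),A_,cv2.imread("pics/side0.png"));tm("beaker",(250,190,40,55),A_,o)
tm("scene cyl",(416,200,30,50),B_,q);tm("scene plate",(440,210,24,60),B_,q)
d=cv2.absdiff(A_,o).max(2);print("diff cols in side at rows; mask pixel counts")
for r in range(110,205,5): print(r,"".join("#" if d[r,c]>25 else "." for c in range(235,360,2)))
E
```

```text
[0.505  0.2388 0.0749] [-0.1013 -0.077   0.0749] 0.15369306332722565 [-3.9673 -0.6431  7.6914] [-0.002   0.0007 -1.    ]
knob side 0.9843382835388184 [0 0]
body side 0.8451720476150513 [0 0]
plate 0.9357160329818726 [0 0]
body low 0.8788321018218994 [0 0]
bottle 0.9999148845672607 [0 0]
beaker 0.9973521828651428 [0 0]
scene cyl 0.9015974998474121 [ 0 -1]
scene plate 0.9538320899009705 [0 0]
diff cols in side at rows; mask pixel counts
110 .................###.#########.###.............................
115 .................####.########.###.............................
120 .................#################...........####..............
125 ...................###############.............................
130 ...................###############.............................
135 ..................################........####.....##..........
140 ..................###############..........####..####..........
145 .................################...........#..................
150 ...............##################..............................
155 ...............################................................
160 ...............................................................
165 ...............................................................
170 .....................###########....######...###...............
175 ....#########.........#########.##.............................
180 ....................................##.........................
185 .........................................................###...
190 ...............................................................
195 ...............................................................
200 ...............................................................
```

```bash
python3 - <<'E'
from h import *
A_=cv2.imread("pics/side3.png");o=cv2.imread("pics/side2.png")
for g in(.08,.0888,.0955): print(g,"arm tip",proj("side",bay(-.07+g,-.079,.095)),"tabtop",proj("side",bay(-.19+g,-.079,.129)),"sleeve right bottom",proj("side",bay(-.17+g,-.093,.075)))
for r in(166,168,170,172,174): print(r,A_[r,300:345].max(1).tolist());print("  old",o[r,300:345].max(1).tolist())
# arm tip before, for the zero check
print("tip0",proj("side",bay(-.07,-.079,.095)),"tab0",proj("side",bay(-.19,-.079,.129)))
for r in(170,172,174): print(o[r,240:312].max(1).tolist())
E
```

```text
0.08 arm tip [[331.4554 171.4409]] tabtop [[281.5813 158.8194]] sleeve right bottom [[290.4899 180.7223]]
0.0888 arm tip [[335.0656 171.5096]] tabtop [[285.237  158.8854]] sleeve right bottom [[294.0633 180.7934]]
0.0955 arm tip [[337.8157 171.562 ]] tabtop [[288.0219 158.9357]] sleeve right bottom [[296.7854 180.8475]]
166 [45, 46, 47, 46, 47, 47, 87, 106, 100, 101, 125, 132, 109, 100, 100, 101, 103, 106, 109, 112, 113, 115, 116, 119, 118, 119, 121, 124, 122, 127, 132, 131, 130, 126, 124, 124, 121, 119, 118, 117, 114, 106, 113, 130, 123]
  old [46, 46, 45, 46, 45, 47, 87, 106, 99, 101, 125, 132, 108, 100, 101, 102, 103, 106, 110, 121, 131, 130, 131, 133, 132, 132, 128, 130, 135, 134, 132, 132, 131, 127, 124, 124, 122, 120, 117, 117, 113, 106, 112, 122, 112]
168 [45, 48, 47, 46, 48, 45, 73, 95, 99, 105, 120, 118, 101, 101, 101, 102, 103, 107, 108, 112, 114, 114, 117, 117, 118, 119, 122, 124, 123, 123, 127, 131, 132, 130, 125, 123, 121, 119, 118, 116, 112, 106, 120, 136, 124]
  old [47, 48, 47, 46, 47, 46, 74, 95, 100, 107, 132, 129, 104, 102, 102, 102, 103, 106, 109, 122, 131, 131, 1
[... 1669 characters left out ...]
, 94, 94, 94, 95, 98, 99, 95, 78, 55, 46, 48, 46, 48, 46, 70, 94, 101, 112, 135, 125]
[118, 57, 46, 52, 62, 65, 65, 66, 62, 53, 48, 49, 49, 48, 51, 54, 56, 57, 56, 54, 50, 44, 47, 46, 44, 43, 45, 44, 44, 43, 44, 44, 45, 46, 46, 45, 46, 47, 48, 47, 48, 48, 47, 49, 47, 48, 48, 48, 50, 49, 50, 50, 51, 52, 52, 52, 52, 54, 52, 96, 148, 148, 94, 46, 47, 46, 70, 93, 101, 119, 135, 114]
[141, 153, 142, 108, 69, 67, 67, 66, 66, 66, 62, 59, 59, 59, 58, 60, 60, 61, 63, 66, 99, 122, 121, 120, 120, 122, 121, 120, 121, 119, 118, 119, 121, 123, 122, 111, 98, 98, 97, 97, 97, 96, 95, 94, 111, 116, 93, 80, 80, 79, 81, 82, 81, 78, 79, 70, 68, 110, 136, 135, 184, 179, 90, 47, 47, 46, 70, 95, 100, 125, 138, 112]
```

Arm tip in the side view moved 36.9 px, about 0.090 m, which is past the 0.088 crest. Nothing else has shifted. Releasing lets the ball pull the sleeve on; then I re-measure.

Emit:
arm_command:
  motion:
    - [[0, 0, 0], [0, 0, 0], 0.03]
    - [[0, 0, 0], [0, 0, 0], 0.05]
    - [[0, 0, 0], [0, 0, 0], 0.05]
    - [[0, 0, -0.01], [0, 0, 0], 0.05]
    - [[0, 0, -0.04], [0, 0, 0], 0.05]
    - [[0, 0, -0.09], [0, 0, 0], 0.05]
    - [[0, 0, -0.14], [0, 0, 0], 0.05]
    - [[0.06, 0, -0.14], [0, 0, 0], 0.05]
    - [[0.06, 0, -0.14], [0, 0, 0], 0.05]

```text
clock: 22.58
position: [0.4425, 0.2465, 0.2155]
eef_rot: [[-0.994, 0.11, -0.002], [0.11, 0.994, 0.003], [0.003, 0.002, -1.0]]
wrist_force: [-0.0, -0.1, -0.2]
gripper_width: 0.569
```

```bash
cat > tip.py <<'E'
from h import *
import sys
k=sys.argv[1];A_=capture("side")[:,:,::-1];B_=capture("scene")[:,:,::-1]
cv2.imwrite(f"pics/side{k}.png",A_);cv2.imwrite(f"pics/scene{k}.png",B_)
s=telemetry.read_state();print(s["clock"],s["position"],inbay(s["position"]),s["wrist_force"],s["gripper_width"])
print(A_[172,330:342].max(1).tolist(),A_[171,330:342].max(1).tolist())
o=cv2.imread("pics/side2.png")
# tab+sleeve shift by template from open state
t=o[154:170,244:257];r=cv2.matchTemplate(A_[150:176,262:305],t,cv2.TM_CCOEFF_NORMED);_,v,_,l=cv2.minMaxLoc(r);x=l[0]
y=r[l[1],max(x-1,0):x+2];off=(y[0]-y[2])/(2*(y[0]-2*y[1]+y[2])) if len(y)==3 else 0
print("tab shift px",262+x+off-244,v,"expected for .0888,.0955:",[(proj("side",bay(-.19+g,-.079,.115))-proj("side",bay(-.19,-.079,.115)))[0,0].round(2) for g in(.0888,.0955)])
print("rows tab",[A_[r,276:304].max(1).tolist() for r in(162,)],"old",[o[r,238:262].max(1).tolist() for r in(162,)])
E
python3 tip.py 4
```

```text
22.675 [0.4465 0.2461 0.2158] [-0.1603 -0.0764  0.2158] [ 0.4988  0.407  -0.4705] 0.5704777456467073
[71, 72, 72, 73, 74, 70, 98, 118, 118, 115, 112, 106] [92, 94, 93, 94, 93, 86, 102, 118, 118, 115, 111, 106]
tab shift px 36.4187 0.36404743790626526 expected for .0888,.0955: [np.float64(36.47), np.float64(39.23)]
rows tab [[45, 46, 46, 47, 46, 46, 46, 46, 48, 49, 49, 50, 50, 47, 45, 46, 48, 46, 45, 46, 46, 48, 46, 45, 46, 46, 46, 47]] old [[45, 46, 47, 46, 46, 47, 46, 47, 46, 48, 47, 47, 49, 49, 48, 46, 44, 46, 47, 48, 46, 47, 47, 47]]
```

```bash
python3 - <<'E'
from h import *
s=telemetry.read_state();c=camera_params("wrist");im=capture("wrist")
cv2.imwrite("pics/w4.png",im[:,:,::-1])
H=np.eye(4);H[:3,:3]=s["eef_rot"];H[:3,3]=s["position"];rel=np.linalg.inv(H)@c["T"]
H2=np.eye(4);H2[:3,:3]=[[-.9935,.1142,.0001],[.1142,.9935,.0012],[0,.0012,-1]];H2[:3,3]=[.4162,.2472,.2589]
c2=dict(c);c2["T"]=H2@rel
t=cv2.imread("pics/t.png")[:,:,::-1]
def prof(img,cc,y,z,xs):
    p=proj("wrist",[bay(x,y,z) for x in xs],cc).astype(np.float32)
    return cv2.remap(img.max(2),p[:,0].reshape(1,-1),p[:,1].reshape(1,-1),1)[0].tolist(),p[0],p[-1]
xs=np.arange(-.24,-.05,.002)
for nm,img,cc in(("before",t,c2),("now",im,c)):
    for y in(-.077,-.067):
        v,a,b=prof(img,cc,y,.086,xs);print(nm,y,a,b);print(" ".join(f"{int(x*1e3)}:{q}" for x,q in zip(np.round(xs,3),v)))
E
```

```text
before -0.077 [324.4022 150.5126] [324.2026 354.6807]
-240:38 -238:90 -236:97 -234:102 -232:103 -230:164 -228:197 -226:195 -224:195 -222:197 -220:196 -218:181 -216:192 -214:192 -212:190 -210:191 -208:104 -206:79 -204:79 -202:78 -200:78 -198:80 -196:79 -194:54 -192:47 -190:46 -188:47 -186:47 -184:59 -182:79 -180:78 -178:79 -176:81 -174:80 -172:80 -170:79 -168:71 -166:79 -164:77 -162:76 -160:76 -158:76 -156:72 -154:68 -152:70 -150:68 -148:68 -146:68 -144:70 -142:69 -140:70 -138:67 -136:67 -134:69 -132:66 -130:67 -128:67 -126:68 -124:67 -122:69 -120:66 -118:68 -116:68 -114:67 -112:67 -110:67 -108:68 -106:67 -104:84 -102:109 -100:108 -98:109 -96:108 -94:109 -92:109 -90:107 -88:109 -86:109 -84:108 -82:107 -80:114 -78:116 -76:115 -74:115 -72:114 -70:114 -68:116 -66:117 -64:106 -62:60 -60:49 -58:49 -56:50 -54:46 -52:49
before -0.067 [336.8898 150.4987] [334.8275 354.6646]
-240:34 -238:174 -236:183 -234:168 -232:131 -230:153 -228:190 -226:190 -224:185 -222:183 -220:185 -218:50 -216:36 -214:36 -212:44 -210:46 -208:49 -206:82 -204:80 -202:79 -200:81 -198:81 -196:80 -194:80 -192:79 -190:80 -188
[... 1495 characters left out ...]
 -228:199 -226:201 -224:192 -222:190 -220:190 -218:70 -216:35 -214:36 -212:38 -210:39 -208:41 -206:43 -204:43 -202:42 -200:41 -198:39 -196:41 -194:38 -192:38 -190:38 -188:35 -186:33 -184:32 -182:31 -180:30 -178:31 -176:30 -174:31 -172:33 -170:33 -168:30 -166:29 -164:32 -162:30 -160:31 -158:30 -156:32 -154:31 -152:31 -150:30 -148:32 -146:31 -144:31 -142:30 -140:29 -138:27 -136:24 -134:28 -132:26 -130:27 -128:39 -126:41 -124:41 -122:40 -120:41 -118:64 -116:67 -114:66 -112:67 -110:68 -108:66 -106:66 -104:66 -102:65 -100:65 -98:67 -96:65 -94:65 -92:66 -90:68 -88:64 -86:66 -84:65 -82:63 -80:65 -78:96 -76:124 -74:156 -72:152 -70:152 -68:166 -66:246 -64:235 -62:42 -60:30 -58:37 -56:40 -54:50 -52:50
```

Wrist profile: the sleeve spans −0.119…−0.079 in my bay frame, and the right post starts at about −0.078. That 1–3 mm gap is what "home" should give (2.5 mm), against 9 mm if it were stuck at 0.089. So the sleeve simply started at about 0.007 and is now hard against its end stop. I retreat and run the final checks.

Emit:
arm_command:
  motion:
    - [[0.01, -0.02, -0.08], [0, 0, 0], 0.05]
    - [[0.01, -0.02, -0.1], [0, 0, 0], 0.05]
    - [[0.01, -0.02, -0.1], [0, 0, 0], 0.05]
    - [[0.01, -0.02, -0.1], [0, 0, 0], 0.05]
    - [[0.01, -0.02, -0.1], [0, 0, 0], 0.05]

```text
clock: 23.35
position: [0.4339, 0.2266, 0.3137]
eef_rot: [[-0.994, 0.114, -0.001], [0.114, 0.994, -0.0], [0.001, -0.001, -1.0]]
wrist_force: [-0.6, 0.6, 0.0]
gripper_width: 0.568
```

```bash
python3 tip.py 5 | head -2; python3 - <<'E'
from h import *
A_=cv2.imread("pics/side5.png");A4=cv2.imread("pics/side4.png");o=cv2.imread("pics/side0.png");o2=cv2.imread("pics/side2.png");S=cv2.imread("pics/scene5.png");S0=cv2.imread("pics/scene0.png")
def tm(n,r0,new,old):
    x,y,w,h=r0;t=old[y:y+h,x:x+w];r=cv2.matchTemplate(new[y-8:y+h+8,x-8:x+w+8],t,cv2.TM_CCOEFF_NORMED);_,v,_,l=cv2.minMaxLoc(r);print(n,round(v,3),np.array(l)-8)
tm("white bottle",(360,170,40,60),A_,o);tm("beaker",(250,190,40,55),A_,o);tm("jar",(410,258,32,36),A_,o);tm("tips",(408,295,62,75),A_,o);tm("rack",(255,100,50,50),A_,o)
tm("black",(105,238,36,46),S,S0);tm("stub",(85,280,50,60),S,S0)
tm("knob",(320,113,20,20),A_,o2);tm("cyl low",(313,176,32,24),A_,o2)
for y in(-.030,-.034,-.038,-.042): print(y,proj("side",bay(0,y-.032,0)))
print([int(A_[r,326:330].mean()) for r in range(185,208)])
for r,z in((140,.14),(150,.13),(190,.02)): print(r,A_[r,306:350].max(1).tolist())
print(proj("side",[bay(-.032,-.034,.13),bay(.032,-.034,.13),bay(-.032,-.034,.02),bay(.032,-.034,.02)]))
E
```

```text
23.45 [0.4339 0.2267 0.314 ] [-0.1706 -0.0971  0.314 ] [-0.2658  0.0691 -0.4348] 0.5626860684362094
[70, 72, 71, 73, 73, 70, 97, 118, 118, 116, 111, 106] [93, 93, 93, 93, 93, 86, 103, 118, 117, 115, 112, 106]
white bottle 1.0 [0 0]
beaker 0.995 [0 0]
jar 1.0 [0 0]
tips 1.0 [0 0]
rack 1.0 [0 0]
black 0.996 [0 0]
stub 0.999 [0 0]
knob 0.984 [0 0]
cyl low 0.995 [0 0]
-0.03 [[327.3373 197.5369]]
-0.034 [[327.2912 198.5025]]
-0.038 [[327.2449 199.4726]]
-0.042 [[327.1984 200.4472]]
[125, 125, 125, 125, 124, 124, 124, 125, 125, 124, 125, 125, 125, 68, 30, 30, 42, 45, 44, 44, 44, 43, 42]
140 [202, 199, 193, 184, 182, 180, 175, 170, 171, 172, 159, 151, 165, 180, 201, 223, 238, 242, 242, 242, 242, 242, 242, 242, 242, 241, 239, 236, 235, 232, 223, 202, 175, 157, 143, 115, 72, 45, 45, 46, 45, 47, 46, 46]
150 [129, 108, 110, 111, 108, 103, 105, 110, 111, 110, 120, 128, 130, 132, 135, 135, 134, 135, 129, 129, 137, 137, 136, 136, 136, 134, 129, 128, 131, 127, 124, 123, 120, 119, 114, 111, 109, 106, 103, 106, 106, 106, 97, 72]
190 [121, 97, 95, 96, 92, 73, 37, 30, 30, 30, 52, 91, 118, 128, 131, 131, 129, 129, 128, 128, 128, 127, 128, 127, 124, 124, 122, 122, 121, 119, 116, 114, 111, 109, 90, 64, 88, 103, 105, 106, 161, 206, 178, 99]
[[314.9732 148.6357]
 [341.0292 149.0829]
 [315.4971 184.5899]
 [339.9315 185.0826]]
```

```bash
python3 -c "
from bench import workorder;print(workorder.hand_in())"
```

```text
the job is handed in; nothing more can be done
None
```

The job is handed in: the cylinder stands upright in the bay, the gate appears to be fully home, and the arm is clear of everything. `hand_in` gave no verdict. The arm had finished at 23.5 s of the 72 s allowed.

**What I did:** I gripped the plain cylinder's ball knob and raised the valve end about 30°. I then slid the foot in until it butted the back plate (9 N contact), tipped the cylinder upright, set it down and let go. Last, I gripped the gate tab, slid the sleeve until it hit a hard stop, released it and backed away.

**Last checks:**
- **Cylinder:** the foot centre measured about 33 mm out from the plate. The knob sits within about 3 mm of where an upright cylinder should have it. Neither moved while the gate was closed.
- **Bystanders:** image matching found no shift in any of the seven.

**What disagreed:**
- **Fingertips:** they were about 34 mm further back along the tool than stated, so my first grip closed above the ball. Both cameras showed this, and I regripped lower.
- **Gate travel:** I measured only about 0.089–0.090 m of movement, short of the 0.0955 end stop. I still judged it home because the sleeve held against 26 N, well above the ball's 8 N, and did not move when released. The gap to the post was about 1–3 mm (2.5 mm expected at home). That means the sleeve started near 0.007 rather than 0, which I inferred rather than measured directly.
- **Bay position:** the wrist camera placed the rod posts about 4–5 mm off my bay fit along the bay's x. That is within the cheeks' clearance and the 12 mm tolerance.

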